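# Swing the gauge over the hub and clamp it

## Task

On the inspection stand, push the gauge arm round with one finger until its stylus stands right over the middle of the tall stepped hub (not the bearing ring or the gear), then push the black clamp lever clockwise all the way to its stop. Only push: do not pinch the arm or the lever, and leave the three parts and everything else on the plate and bench where they stand.

Things in the scene. Friction and masses are not known exactly. Their poses are not given: they have to be found in the camera images.
- stand: grey gauge stand, fixed to the bench: plate 285 x 400 mm, 20 mm thick, reaching 185 mm to its +x, 100 mm to its -x and 200 mm to either side of its origin. Origin: on the bench surface on the vertical pivot axis of the gauge arm; z up. A column 44 mm thick with the arm's round hub (52 mm across, top 121 mm above the bench) stands on that axis
- gauge_arm (a joint): turn of the gauge arm about the column's vertical axis, rad: 0 when the arm lies along the stand's +x, positive anticlockwise seen from above, range -1.3 to 1.4. Friction 0.25 N m (about 3 N at the middle of the bar) and some damping; it stays where it is left
- stylus (a point): tip of the stylus, 150 mm from the pivot axis and 71 mm above the bench; it hangs from the outer end of the arm, straight under the centre of the round dial (42 mm across, white face up, top 121 mm above the bench)
- bar_mid (a point): on the arm's straight aluminium bar, 90 mm from the pivot axis, centre of its section. The bar is 22 mm wide, 18 mm high, its underside 88 and top 106 mm above the bench; it is free to be pushed from 30 to 125 mm from the axis. Its left (anticlockwise) half is gauge_arm_c0, its right half gauge_arm_c1
- clamp (a joint): turn of the clamp lever about its own vertical axis, rad: 0 = open, lying along the stand's -y; grows clockwise seen from above, to the stop at 1.25 = clamped. Friction 0.15 N m (about 3 N at its middle); it stays where it is left, and does not brake the arm
- clamp_axis (a point): fixed point on the clamp lever's vertical axis, 66 mm above the bench, on a 32 mm thick pedestal; lever hub 28 mm across, its top 82 mm above the bench. An 8 mm stop pin, 56 mm tall, stands 32 mm from the axis under the lever's end position
- lever_mid (a point): on the black clamp lever, 60 mm from its axis, centre of its section. The lever is straight, 20 mm wide, 16 mm high, its underside 58 and top 74 mm above the bench, its end 85 mm from its axis. The half on the side to be pushed is clamp_c0, the leading half clamp_c1
- hub: THE TARGET: loose stepped steel hub standing on the plate: flange 64 mm across and 12 mm high, with a stub 30 mm across in its middle, 45 mm tall in all (top 65 mm above the bench, so the stylus passes 6 mm over it). Origin: centre of its underside. Stands 148 to 152 mm from the arm's pivot axis, in one of three places round it
- bearing: loose flat steel bearing ring on the plate, 64 mm across, 30 mm bore, 16 mm high; in another of the three places. Origin: centre of its underside
- gear: loose toothed steel gear on the plate, 67 mm across, 18 mm high; in the third place. Origin: centre of its underside
- spacer: steel spacer ring, 40 mm across, 22 tall, standing on the plate; bystander
- setting_disc: dark steel setting disc, 34 mm across, 26 tall, standing on the plate; bystander
- plug_gauge: steel plug gauge standing on the bench, about 60 mm tall; bystander
- big_bearing: large steel bearing ring flat on the bench, 84 mm across, 20 tall; bystander
- screwdriver: screwdriver lying on the bench; bystander
- oil_bottle: white oil bottle standing on the bench, 48 mm across, 120 tall; bystander
- block_gauge: steel gauge block standing on the bench, 35 x 9 x 30 mm; bystander
Mind the look-alikes: they are no part of the job. Leave any brown, green or orange look-alike of the hub alone.

How it is judged:
On the way, in this order (a step that is already met when the one before it is completed fails the run):
1. the gauge arm rests with its stylus over the middle of the hub (horizontal distance between stylus and hub below 0.01 m and value of joint clamp below 0.6 rad and velocity of joint gauge_arm between -0.05 and 0.05 rad/s), for 0.3 s.
2. the clamp lever is at its stop, the stylus still over the hub (value of joint clamp above 1.12 rad and horizontal distance between stylus and hub below 0.01 m), for 0.2 s.
At the end, for the whole second after the job is handed in: The stylus stands within 10 mm (horizontally) of the hub's centre, the clamp lever is at or within 0.13 rad of its stop at 1.25, both are at rest, and hub, bearing and gear are within 12 mm of where they stood (all of step 2 and velocity of joint gauge_arm between -0.05 and 0.05 rad/s and velocity of joint clamp between -0.05 and 0.05 rad/s and angle between hub's own z axis and vertical below 0.1 rad and distance of each of hub, bearing, gear from where it was at the start of the episode below 0.012 m); the robot touches nothing.
It fails at once if hub, bearing or gear lifted or shifted by more than 12 mm (distance of any of hub, bearing, gear from where it was at the start of the episode above 0.012 m).
It fails at once if another thing on the plate or bench shifted by more than 20 mm (distance of any of spacer, setting_disc, plug_gauge, big_bearing, screwdriver, oil_bottle, block_gauge from where it was at the start of the episode above 0.02 m).
It fails at once if the gauge arm pinched: pressed on both its sides at once (contact force between the fingers and gauge_arm_c0 above 2 N and contact force between the fingers and gauge_arm_c1 above 2 N).
It fails at once if the clamp lever pinched: pressed on both its sides at once (contact force between the fingers and clamp_c0 above 2 N and contact force between the fingers and clamp_c1 above 2 N).
It also fails if it takes over 67 s, if anything falls off the work surface, if the arm or the gripper's body presses on something with over 40 N, if the wrist force passes 120 N, or if a joint passes its speed limit or range.

## Robot

A 7-joint arm with a two-finger parallel gripper is mounted at the origin on the work surface. World frame = base frame: x ahead of the robot, y to its left, z up, the work surface at z = 0. Lengths are in m, angles in rad, forces in N, time in s.
With the tool pointing down it reaches from about 0.425 to 0.875 m from the base axis. Payload 4.7 kg.
Tool frame: the origin (TCP) lies midway between the tips of the shut fingers; the grasp point (between the pads) lies 19 mm behind it; z points along the fingers, y is the line along which they close (so a half turn about z gives the same grasp; the last joint's range is limited). The gripper opens to 87 mm and grips with 3 to 60 N. Pads are 19 mm wide; open, the fingers measure 117 mm over their backs; the gripper's body (75 mm by 190 mm) begins 51 mm behind the grasp point.
Start: joints at [1.198, 0.321, -0.07, 1.45, 0.023, 1.371, -0.057], TCP at [0.245, -0.602, 0.223] pointing down, gripper open.
Joint ranges: [-2.86, 2.86], [-0.3, 2.09], [-1.38, 1.24], [0.06, 2.45], [-1.56, 4.7], [0.09, 2.05], [-2.69, 2.69]. Speed limits (rad/s): [2.57, 2.57, 3.14, 3.14, 3.14, 3.14, 3.14].

## Interface

Orientations are given as a rotation vector (axis times angle).
In Python, from bench import ctrl gives the robot as it stands. The module is installed in compiled form; this text tells all that it offers.
- The arm moves only by the tool carry_out, never from a script. Its argument "steps" is a list of rows, each a list of 7 numbers: the turn, a rotation vector about the world's x, y, z in degrees, then the shift along the world's x, y, z in cm, then the opening, from 0 (shut) to 1 (fully open). A call has 1 to 12 rows; each row is the pose to reach, as a shift and turn from the pose commanded when the call began; what a row does not reach only later rows make up. A row lasts 1/10 s, in which the tool goes at most 50 mm and 8.59 degrees, less where a joint would pass 70% of its speed; a pose out of reach is approached as far as the arm can. A call with a gripper value outside its range is refused whole. The fingers move at their own pace and stop on an object; "squeeze" is the grip in N (left out, the last holds). Time passes only in rows, so rows that repeat a pose let the fingers close. It gives the time, the measured TCP pose, the force, the opening and the grip force at its end, in the units of the state.
- ctrl.get_state(): the state, without advancing time (a new reading comes with each control period).
- ctrl.get_image(name): name is "side" or "top" or "wrist"; returns a dict with "pixels" (420x560x3 uint8, red, green, blue), "camera_matrix" (3x3 intrinsics, pixels), "cam_to_world" (4x4, takes a point from camera to world coordinates); the wrist camera has in their place "T_tool_cam" (4x4, takes a point from camera to tool coordinates, whose origin is the TCP and whose axes are the flange's). Camera axes: x right, y down, z forward; pixel columns grow to the right and rows downward; lengths in m; the calibration is good to about 2 mm. A picture is of the moment at which its call begins: read the wrist's pose just before it. There is no depth.
- ctrl.close_job(): hands the job in; it is judged then, once.
The state is a dict: "time": time; "joint_positions": joint angles; "qd": joint speeds; "joint_torque": joint torques, N m; "position": TCP position; "tool_rot": TCP orientation; "ft_force": force on the tool from outside, world axes, zero at the start; "torque": the same for the moment, N m; "grip_width": opening from 0.0 (shut) to 1.0 (fully open); "grip_force": force on a finger pad.
Only numpy, scipy, OpenCV 4.12 (cv2) and the standard library are available. Lean on these libraries where they do the work, as an engineer would, in place of code of your own. Each camera call takes 0.05 s, during which the arm holds its last target. There are 200 camera calls.

## Working session

There is one attempt and no reset: what is moved stays moved. The work goes in short steps, Python scripts to look and compute and a tool call to move; the robot and the scene stay as the last step left them, time stands still between calls to the robot, and variables do not carry over. Pictures are saved under pics/ and viewed, at most 10 in all, crops included, and the job is handed in when it is done.

Besides the shell and the picture viewer there is one more tool, called after "Call:" as a command line: name --pt "numbers of a row" for each row, then --argument value for the rest. carry_out: Moves the arm, as the interface text tells. Its arguments: {"type":"object","properties":{"steps":{"type":"array","items":{"type":"array","items":{"type":"number"}}},"squeeze":{"type":"number"}},"required":["steps"]}

```bash
mkdir -p pics; cat > h.py <<'E'
import numpy as np, cv2
from bench import ctrl
def grab(n,f):
    s=ctrl.get_state(); d=ctrl.get_image(n); cv2.imwrite('pics/'+f+'.png',d['pixels'][:,:,::-1])
    K=d['camera_matrix']; T=d.get('cam_to_world')
    np.savez('pics/'+f+'.npz',K=K,T=T if T is not None else np.eye(4)); return d,s
def ray(f,u,v):
    z=np.load('pics/'+f+'.npz'); K,T=z['K'],z['T']
    r=T[:3,:3]@np.linalg.solve(K,[u,v,1]); return T[:3,3],r
def atz(f,u,v,z):
    o,r=ray(f,u,v); return o+r*(z-o[2])/r[2]
def two(f1,p1,f2,p2):
    (a,r),(b,q)=ray(f1,*p1),ray(f2,*p2)
    t=np.linalg.lstsq(np.c_[r,-q],b-a,rcond=None)[0]
    p,s=a+r*t[0],b+q*t[1]; return (p+s)/2,np.linalg.norm(p-s)
E
python3 - <<'E'
from h import *
for n in('top','side'):
    d,s=grab(n,n); print(n,d['cam_to_world'].round(3).tolist(),d['camera_matrix'].round(1).tolist())
print(s)
E
```

```text
top [[0.013, -0.993, 0.12, 0.392], [-1.0, -0.015, -0.022, -0.001], [0.024, -0.12, -0.992, 1.424], [0.0, 0.0, 0.0, 1.0]] [[402.2, 0.0, 271.4], [0.0, 402.2, 209.0], [0.0, 0.0, 1.0]]
side [[-0.86, -0.288, 0.421, 0.056], [-0.51, 0.51, -0.693, 0.83], [-0.015, -0.81, -0.586, 0.798], [0.0, 0.0, 0.0, 1.0]] [[448.5, 0.0, 279.1], [0.0, 448.5, 210.5], [0.0, 0.0, 1.0]]
{'time': 0.05, 'joint_positions': array([ 1.19812213,  0.32182681, -0.07003817,  1.45166075,  0.02259527,
        1.3707993 , -0.05689749]), 'qd': array([-0.00095406,  0.0011509 , -0.00079828, -0.00232913, -0.00086658,
        0.00034582, -0.00041392]), 'joint_torque': array([ 6.55969379e-04, -4.92994881e+01, -4.06187139e-01, -3.13703763e+01,
       -6.43434562e-02,  3.97728186e-02,  9.33392721e-05]), 'position': array([ 0.24490328, -0.60150613,  0.22146583]), 'tool_rot': array([-3.08121917e+00, -6.03389297e-01,  7.41054985e-04]), 'ft_force': array([ 0.47946132, -0.37473255,  0.35518585]), 'torque': array([-0.02570968,  0.07581468,  0.02286468]), 'grip_force': 0.0, 'grip_width': 1.0019835174202707}
```

View pics/top.png

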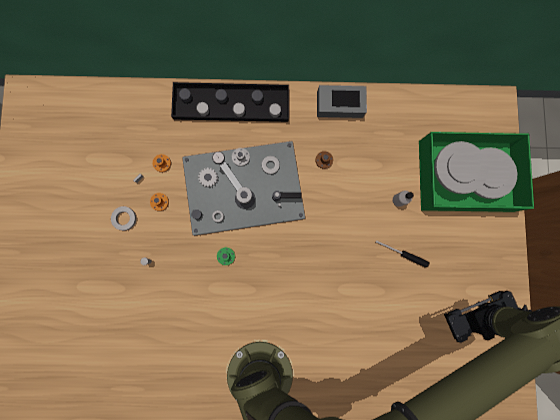

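View pics/side.png

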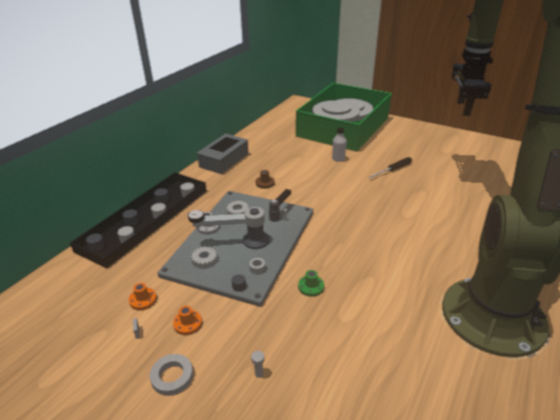

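The arm's dial is at about (218,158) in the top view and its pivot at (244,196). The stepped part looks to be at (240,156), the gear at (208,177) and the ring at (270,165). The lever runs from (278,196) to (301,197). I'll enlarge both views.

```bash
python3 - <<'E'
import cv2
a=cv2.imread('pics/top.png')[130:245,175:315]; cv2.imwrite('pics/topc.png',cv2.resize(a,None,fx=5,fy=5,interpolation=cv2.INTER_CUBIC))
a=cv2.imread('pics/side.png')[180:305,155:325]; cv2.imwrite('pics/sidec.png',cv2.resize(a,None,fx=4.5,fy=4.5,interpolation=cv2.INTER_CUBIC))
E
```

```text
(no output)
```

View pics/topc.png

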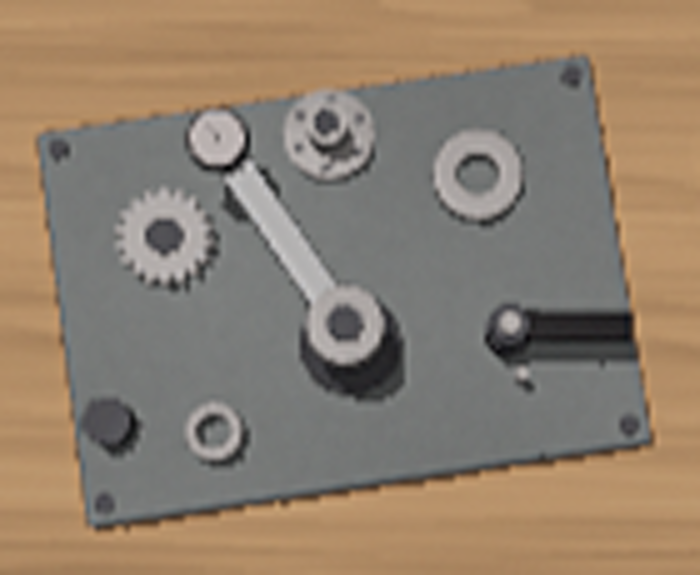

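View pics/sidec.png

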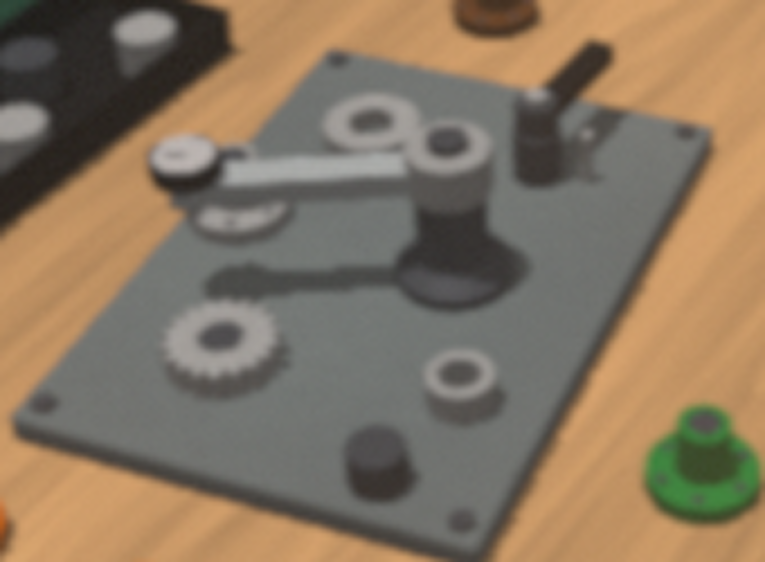

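The top crop shows the dial at (218,138), the hub stub top at (327,122) with its flange at (329,136), the pivot at (345,323) and the lever hub at (511,322). The lever points right, to about (633,328). In the side crop the pivot top is at (449,142), the dial at (184,156) and the lever hub top at (538,97).

```bash
python3 - <<'E'
from h import *
tc=lambda u,v:(175+(u+.5)/5-.5,130+(v+.5)/5-.5)
sc=lambda u,v:(155+(u+.5)/4.5-.5,180+(v+.5)/4.5-.5)
P={}
for n,u,v,z in [('piv',345,323,.121),('dial',218,138,.121),('stubtop',327,122,.065),('flange',329,136,.032),('axis',511,322,.082),('leverend',633,327,.074),('ring',478,174,.036),('gear',165,237,.038),('TL',38,135,.02),('TR',588,57,.02),('BR',652,440,.02),('BL',90,527,.02)]:
    P[n]=atz('top',*tc(u,v),z); print(n,P[n].round(4))
print(two('top',tc(345,323),'side',sc(449,142)),two('top',tc(218,138),'side',sc(184,156)),two('top',tc(511,318),'side',sc(538,97)))
for n in('dial','stubtop','flange','ring','gear'):
    d=P[n]-P['piv']; print(n,np.hypot(*d[:2]).round(4),np.degrees(np.arctan2(d[1],d[0])).round(2))
e=P['TL']-P['TR'];print('plate y dir',np.degrees(np.arctan2(e[1],e[0])),np.linalg.norm(e)); e=P['TL']-P['BL'];print('plate x dir',np.degrees(np.arctan2(e[1],e[0])),np.linalg.norm(e))
e=P['leverend']-P['axis'];print('lever',np.degrees(np.arctan2(e[1],e[0])),np.linalg.norm(e))
E
```

```text
piv [0.5974 0.0607 0.121 ]
dial [0.7197 0.1471 0.121 ]
stubtop [0.7465 0.0787 0.065 ]
flange [0.745 0.079 0.032]
axis [ 0.6061 -0.0495  0.082 ]
leverend [ 0.6053 -0.1329  0.074 ]
ring [ 0.7186 -0.0267  0.036 ]
gear [0.6692 0.1914 0.038 ]
TL [0.7449 0.2862 0.02  ]
TR [ 0.8097 -0.105   0.02  ]
BR [ 0.5336 -0.1518  0.02  ]
BL [0.467  0.2394 0.02  ]
(array([0.59799454, 0.06090284, 0.11880088]), np.float64(0.0005553876371573351)) (array([0.72078645, 0.14770821, 0.11986896]), np.float64(0.0017512444824413762)) (array([ 0.60803476, -0.0500382 ,  0.08014234]), np.float64(0.0023845848319227095))
dial 0.1498 35.24
stubtop 0.1502 6.89
flange 0.1488 7.08
ring 0.1494 -35.78
gear 0.1492 61.24
plate y dir 99.40416513868301 0.3965193315082344
plate x dir 9.56850360139083 0.28182422558225384
lever -90.54611095083546 0.08378587881311117
```

Stand yaw is about 9.5°. The arm is at world angle 35.2° and the hub at 7.0°, so the arm needs −28°. The lever is at −90.5° and its stop at about −152°. I'll shut the fingers and travel above everything.

Call:
carry_out --pt "0 0 0 3 3.6 0 0" --pt "0 0 0 6 7.2 0 0" --pt "0 0 0 9 10.8 0 0" --pt "0 0 0 12 14.4 0 0" --pt "0 0 0 15 18 0 0" --pt "0 0 0 18 21.6 0 0" --pt "0 0 0 21 25.2 0 0" --pt "0 0 0 22.5 29.2 0 0" --pt "0 0 0 24 33.2 0 0" --pt "0 0 0 25.5 37.2 0 0" --pt "0 0 0 27 41.2 0 0" --pt "0 0 0 28.5 45.2 0 0"

```text
time: 1.3
position: [0.5303, -0.1483, 0.2223]
tool_rot: [3.083, 0.604, -0.001]
ft_force: [0.1, 0.1, -0.0]
grip_width: 0.032
grip_force: 0.0
```

Call:
carry_out --pt "0 0 2 1.5 4 0 0" --pt "0 0 4 3 8 0 0" --pt "0 0 6 4.5 12 0 0" --pt "0 0 8 6 16 0 0" --pt "0 0 10 7.5 20 0 0" --pt "0 0 12 9 24 0 0" --pt "0 0 13 10.5 27 0 0" --pt "0 0 13 11.5 30 0 0" --pt "0 0 13 11.5 30 0 0" --pt "0 0 13 11.5 30 0 0"

```text
time: 2.3
position: [0.6447, 0.1508, 0.2217]
tool_rot: [-2.994, -0.952, 0.002]
ft_force: [-0.3, -1.1, 1.2]
grip_width: 0.006
grip_force: 0.0
```

Call:
carry_out --pt "0 0 0 0 0 -4 0" --pt "0 0 0 0 0 -8 0" --pt "0 0 0 0 0 -11 0" --pt "0 0 0 0 0 -13 0" --pt "0 0 0 0 0 -13 0" --pt "0 0 0 0 0 -13 0"

```text
time: 2.9
position: [0.6454, 0.1485, 0.093]
tool_rot: [2.995, 0.946, -0.0]
ft_force: [0.8, 0.3, 0.9]
grip_width: 0.004
grip_force: 0.0
```

```bash
python3 - <<'E'
from h import *
d,s=grab('side','s2'); 
a=cv2.imread('pics/s2.png')[120:305,125:345]; cv2.imwrite('pics/s2c.png',cv2.resize(a,None,fx=3,fy=3,interpolation=cv2.INTER_CUBIC))
E
```

```text
(no output)
```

View pics/s2c.png

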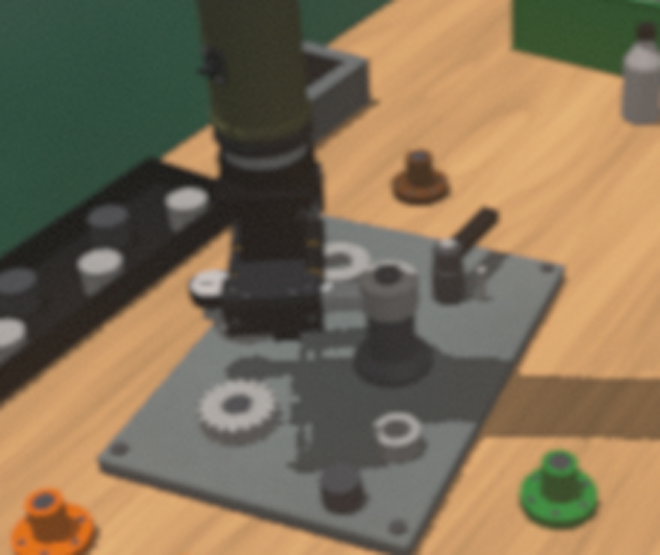

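The side view shows the fingers clear, behind the bar on its left side. I'll push to about 10° first and then check.

Call:
carry_out --pt "0 0 0 0.6 -0.8 0 0" --pt "0 0 0 1.1 -1.5 0 0" --pt "0 0 -3 1.5 -1.9 0 0" --pt "0 0 -7 2.0 -2.3 0 0" --pt "0 0 -10 2.4 -2.7 0 0" --pt "0 0 -14 2.7 -3.1 0 0" --pt "0 0 -17 3.0 -3.5 0 0" --pt "0 0 -20 3.3 -4.0 0 0" --pt "0 0 -23 3.5 -4.3 0 0" --pt "0 0 -25 3.7 -4.7 0 0" --pt "0 0 -25 3.7 -4.7 0 0" --pt "0 0 -25 3.7 -4.7 0 0"

```text
time: 4.15
position: [0.6828, 0.1024, 0.0931]
tool_rot: [3.129, 0.279, 0.002]
ft_force: [-0.9, 1.5, 0.8]
grip_width: 0.007
grip_force: 0.6
```

```bash
python3 - <<'E'
from h import *
for n in('top','side'): grab(n,n+'3')
a=cv2.imread('pics/top3.png')[130:245,175:315]; a=cv2.resize(a,None,fx=4,fy=4,interpolation=cv2.INTER_CUBIC)
b=cv2.imread('pics/side3.png')[160:305,155:325]; b=cv2.resize(b,(560,478),interpolation=cv2.INTER_CUBIC)
cv2.imwrite('pics/c3.png',cv2.resize(np.vstack([a[:,:]]),None,fx=1,fy=1)); cv2.imwrite('pics/d3.png',b)
E
```

```text
(no output)
```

View pics/d3.png

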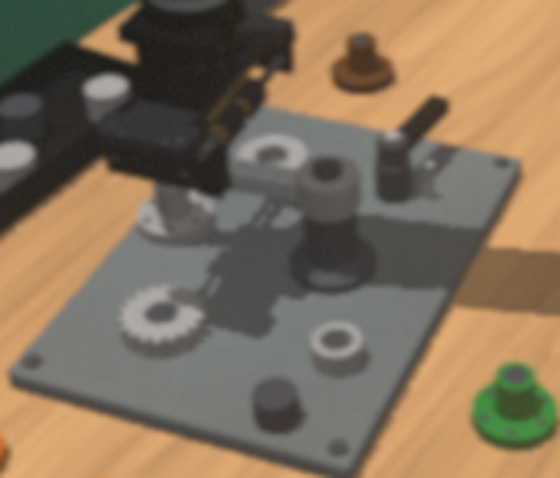

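The dial is hidden, so I'll back off to see it.

Call:
carry_out --pt "0 0 0 -0.3 2 0 0" --pt "0 0 0 -0.6 4 3 0" --pt "0 0 0 -0.8 6 7 0" --pt "0 0 0 -2 10 9 0" --pt "0 0 0 -4 14 9 0" --pt "0 0 0 -6 17 9 0" --pt "0 0 0 -6 17 9 0" --pt "0 0 0 -6 17 9 0"

```text
time: 5.05
position: [0.6221, 0.2734, 0.1827]
tool_rot: [3.128, 0.282, 0.001]
ft_force: [1.2, -0.0, 0.4]
grip_width: 0.006
grip_force: 0.0
```

```bash
python3 - <<'E'
from h import *
grab('top','top4')
a=cv2.imread('pics/top4.png')[130:245,175:315]; cv2.imwrite('pics/top4c.png',cv2.resize(a,None,fx=5,fy=5,interpolation=cv2.INTER_CUBIC))
E
```

```text
(no output)
```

View pics/top4c.png

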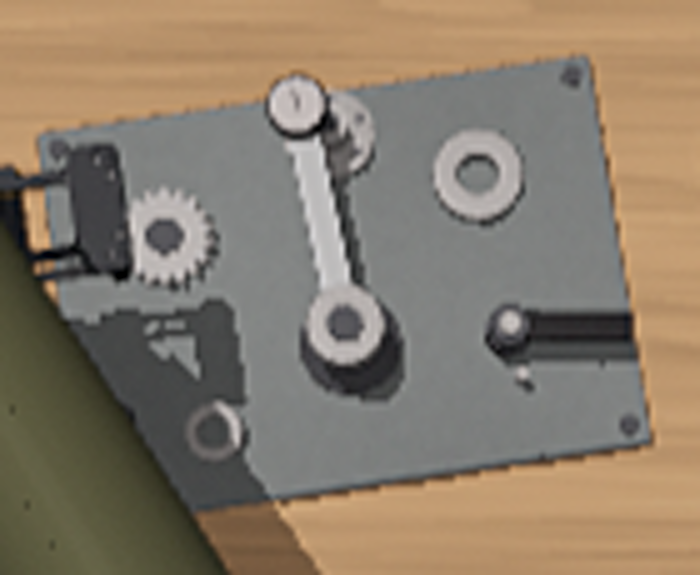

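The dial is now at (297,104), which puts the arm at about 13°. It needs about 6° more, so the finger's half-thickness is about 10 mm. Finishing the push.

Call:
carry_out --pt "0 0 0 2 -3 0 0" --pt "0 0 0 4 -7 0 0" --pt "0 0 0 5.2 -11 -2 0" --pt "0 0 -1 5.4 -13 -6 0" --pt "0 0 -3 5.7 -14.5 -9 0" --pt "0 0 -3 5.9 -15.5 -9 0" --pt "0 0 -3 6.0 -16.3 -9 0" --pt "0 0 -3 6.1 -17.0 -9 0" --pt "0 0 -3 6.1 -17.4 -9 0" --pt "0 0 -3 6.2 -17.7 -9 0" --pt "0 0 -3 6.2 -18.0 -9 0" --pt "0 0 -3 6.2 -18.0 -9 0"

```text
time: 6.3
position: [0.6848, 0.0937, 0.0938]
tool_rot: [-3.135, -0.198, -0.003]
ft_force: [0.4, 2.3, 1.6]
grip_width: 0.002
grip_force: 1.4
```

Call:
carry_out --pt "0 0 0 0 0 0 0" --pt "0 0 0 0 0 0 0" --pt "0 0 0 -0.2 1.5 0 0" --pt "0 0 0 -0.4 3.5 3 0" --pt "0 0 0 -0.8 6 7 0" --pt "0 0 0 -2 10 10 0" --pt "0 0 0 -4 14 11 0" --pt "0 0 0 -6 17 11 0" --pt "0 0 0 -6 17 11 0" --pt "0 0 0 -6 17 11 0"

```text
time: 7.3
position: [0.6229, 0.2638, 0.202]
tool_rot: [3.133, 0.2, -0.002]
ft_force: [-0.7, -2.2, -0.8]
grip_width: 0.008
grip_force: 0.0
```

```bash
python3 - <<'E'
from h import *
grab('top','top5')
a=cv2.imread('pics/top5.png')[130:245,175:315]; cv2.imwrite('pics/top5c.png',cv2.resize(a,None,fx=5,fy=5,interpolation=cv2.INTER_CUBIC))
E
```

```text
(no output)
```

View pics/top5c.png

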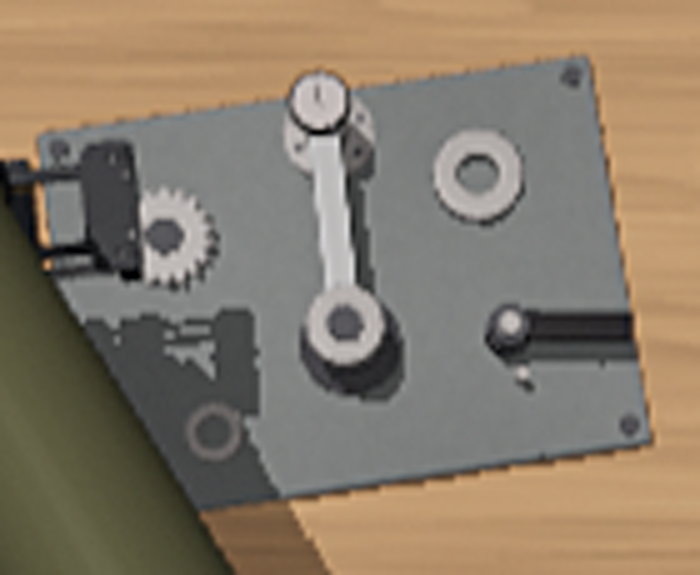

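The dial is now at (319.5,102), which puts the arm at 7.3° with the stylus about 1 mm from the hub centre. Next I'll carry the finger over to the +x side of the lever.

Call:
carry_out --pt "0 0 0 0.3 -4 0 0" --pt "0 0 -1 0.6 -8 0 0" --pt "0 0 -2 0.9 -12 0 0" --pt "0 0 -3 1.2 -16 0 0" --pt "0 0 -4 1.5 -20 0 0" --pt "0 0 -5 1.8 -24 0 0" --pt "0 0 -6 2.2 -28 0 0" --pt "0 0 -7 2.6 -32 0 0" --pt "0 0 -8 2.9 -35.5 0 0" --pt "0 0 -8 2.9 -37.1 0 0" --pt "0 0 -8 2.9 -37.1 0 0" --pt "0 0 -8 2.9 -37.1 0 0"

```text
time: 8.55
position: [0.653, -0.1065, 0.2022]
tool_rot: [-3.14, 0.022, 0.001]
ft_force: [0.7, 0.8, -0.6]
grip_width: 0.008
grip_force: 0.0
```

Call:
carry_out --pt "0 0 0 0 0 -4 0" --pt "0 0 0 0 0 -8 0" --pt "0 0 0 0 0 -11 0" --pt "0 0 0 0 0 -13 0" --pt "0 0 0 0 0 -13.7 0" --pt "0 0 0 0 0 -13.7 0" --pt "0 0 0 0 0 -13.7 0"

```text
time: 9.25
position: [0.6543, -0.1067, 0.0671]
tool_rot: [-3.141, 0.02, -0.003]
ft_force: [-0.1, -1.0, -0.1]
grip_width: 0.008
grip_force: 0.0
```

```bash
python3 - <<'E'
from h import *
s=ctrl.get_state(); print(s['joint_positions'].round(2),s['position'],s['tool_rot'],s['ft_force'])
grab('side','s6')
a=cv2.imread('pics/s6.png')[120:305,155:375]; cv2.imwrite('pics/s6c.png',cv2.resize(a,None,fx=3,fy=3,interpolation=cv2.INTER_CUBIC))
E
```

```text
[ 0.41  0.48 -0.37  1.58  0.19  1.11 -1.59] [ 0.65429152 -0.10666781  0.06712864] [-3.14137712  0.02027192 -0.00346809] [-0.09036748 -0.95836018 -0.05860882]
```

View pics/s6c.png

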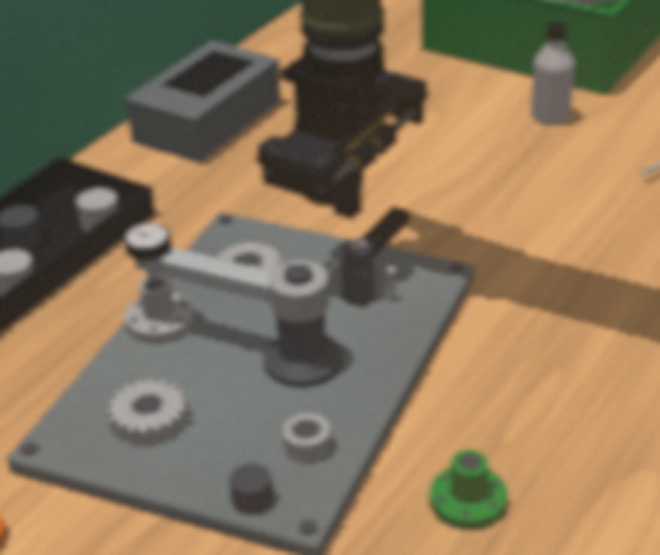

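Clear of everything. Joint 7 would get near its limit if I kept turning negative, so I'll turn the tool +90° first. That also gives a flat finger back against the lever.

Call:
carry_out --pt "0 0 8 0 0 0 0" --pt "0 0 16 0 0 0 0" --pt "0 0 24 0 0 0 0" --pt "0 0 32 0 0 0 0" --pt "0 0 40 0 0 0 0" --pt "0 0 48 0 0 0 0" --pt "0 0 56 0 0 0 0" --pt "0 0 64 0 0 0 0" --pt "0 0 72 0 0 0 0" --pt "0 0 80 0 0 0 0" --pt "0 0 88 0 0 0 0" --pt "0 0 90 0 0 0 0"

```text
time: 10.5
position: [0.6543, -0.1083, 0.0674]
tool_rot: [2.232, 2.207, 0.002]
ft_force: [0.4, 0.3, 0.1]
grip_width: 0.003
grip_force: 0.0
```

Call:
carry_out --pt "0 0 0 -0.5 0.1 0 0" --pt "0 0 0 -1.2 0.2 0 0" --pt "0 0 0 -2 0.2 0 0" --pt "0 0 0 -2.6 0.2 0 0" --pt "0 0 0 -2.8 0.2 0 0" --pt "0 0 -5 -3.3 0.1 0 0" --pt "0 0 -10 -3.8 0.0 0 0" --pt "0 0 -15 -4.3 -0.1 0 0" --pt "0 0 -20 -4.8 -0.1 0 0" --pt "0 0 -25 -5.3 -0.1 0 0" --pt "0 0 -30 -5.8 0.0 0 0" --pt "0 0 -30 -5.8 0.0 0 0"

```text
time: 11.7
position: [0.5954, -0.1079, 0.0661]
tool_rot: [2.731, 1.55, 0.001]
ft_force: [1.1, -0.1, 0.1]
grip_width: 0.004
grip_force: 0.6
```

Call:
carry_out --pt "0 0 -5 -0.45 0.15 0 0" --pt "0 0 -10 -0.9 0.3 0 0" --pt "0 0 -15 -1.35 0.5 0 0" --pt "0 0 -20 -1.8 0.75 0 0" --pt "0 0 -25 -2.25 1.05 0 0" --pt "0 0 -28 -2.5 1.25 0 0" --pt "0 0 -30 -2.65 1.4 0 0" --pt "0 0 -32 -2.8 1.5 0 0" --pt "0 0 -32 -2.8 1.5 0 0" --pt "0 0 -32 -2.8 1.5 0 0"

```text
time: 12.7
position: [0.5674, -0.0938, 0.0659]
tool_rot: [3.052, 0.74, -0.0]
ft_force: [0.9, -3.0, 2.2]
grip_width: 0.003
grip_force: 1.2
```

Call:
carry_out --pt "0 0 0 -0.05 0.1 0 0" --pt "0 0 0 -0.1 0.2 0 0" --pt "0 0 0 -0.1 0.2 0 0" --pt "0 0 0 -0.1 0.2 0 0"

```text
time: 13.1
position: [0.5664, -0.0923, 0.0657]
tool_rot: [3.052, 0.737, 0.0]
ft_force: [1.3, -5.5, 2.1]
grip_width: 0.007
grip_force: 2.5
```

Call:
carry_out --pt "0 0 0 -0.05 0.1 0 0" --pt "0 0 0 -0.1 0.2 0 0" --pt "0 0 0 -0.15 0.3 0 0" --pt "0 0 0 -0.15 0.3 0 0" --pt "0 0 0 -0.15 0.3 0 0"

```text
time: 13.6
position: [0.5662, -0.0922, 0.0659]
tool_rot: [3.049, 0.734, 0.004]
ft_force: [4.9, -9.9, -2.8]
grip_width: 0.006
grip_force: 5.5
```

The finger stopped while the force rose to 11 N, so the lever is at its stop. I'll back off along the normal, lift, and verify.

Call:
carry_out --pt "0 0 0 0.7 -1.3 0 0" --pt "0 0 0 1.6 -3 0 0" --pt "0 0 0 2 -5 3 0" --pt "0 0 0 2 -8 7 0" --pt "0 0 0 2 -12 11 0" --pt "0 0 0 2 -16 13 0" --pt "0 0 0 2 -20 13 0" --pt "0 0 0 2 -24 13 0" --pt "0 0 0 2 -24 13 0" --pt "0 0 0 2 -24 13 0"

```text
time: 14.6
position: [0.5841, -0.3292, 0.1943]
tool_rot: [-3.052, -0.733, 0.001]
ft_force: [0.5, 0.8, 0.0]
grip_width: 0.005
grip_force: 0.0
```

```bash
python3 - <<'E'
from h import *
d,s=grab('top','top7'); print(s['position'],s['ft_force'],s['qd'].round(3))
a=cv2.imread('pics/top7.png')[130:245,175:315]; cv2.imwrite('pics/top7c.png',cv2.resize(a,None,fx=5,fy=5,interpolation=cv2.INTER_CUBIC))
E
```

```text
[ 0.58406678 -0.32923197  0.19429945] [0.49160777 0.84209699 0.035563  ] [-0.031 -0.021 -0.046  0.022 -0.012 -0.003 -0.004]
```

View pics/top7c.png

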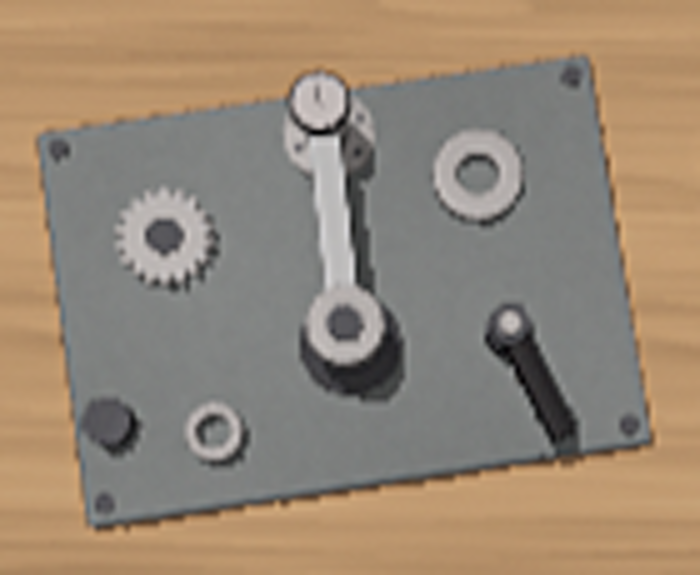

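The lever now runs from (511,325) to (565,440), about −153°, which is at its stop. The dial is unchanged at (319,102) over the hub, and the other parts haven't moved.

```bash
python3 -c "
from bench import ctrl
print(ctrl.close_job())"
```

```text
the job is handed in; nothing more can be done
None
```

The job is handed in: in the last top view the stylus stood about 1 mm from the hub's centre, the clamp lever was at its stop and the other parts looked unmoved, but no verdict came back.

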